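# Puppet bicycle: clamp, kickstand down, unclamp and hold

## Robot

A 6-joint arm with a two-finger parallel gripper is mounted at the origin on the work surface. World frame = base frame: x ahead of the robot, y to its left, z up, the work surface at z = 0. Lengths are in m, angles in rad, forces in N, time in s.
With the tool pointing down it reaches from about 0.3 to 0.75 m from the base axis. Payload 8.5 kg.
Tool frame: the origin (TCP) lies midway between the tips of the shut fingers; the grasp point (between the pads) lies 19 mm behind it (arm.pinch_z is the distance from the TCP to the grasp point, in m); z points along the fingers, y is the line along which they close (so a half turn about z gives the same grasp; the last joint's range is limited). The gripper opens to 85 mm and grips with 20 to 120 N. Pads are 22 mm wide; open, the fingers measure 114 mm over their backs; the gripper's body (76 mm by 85 mm) begins 54 mm behind the grasp point. The pads swing forward as they close: fully open they stand 13 mm farther back than shut.
Start: joints at [1.056, 0.381, 1.297, -0, 1.464, -0.215], TCP at [0.162, 0.525, 0.231] pointing down, gripper open.
Joint ranges: [-3.11, 3.11], [-0.89, 2.33], [0.22, 2.48], [-1.42, 4.56], [0.17, 2.85], [-2.88, 2.88]. Speed limits (rad/s): [2.39, 2.39, 3.14, 3.14, 3.14, 3.14].

## Interface

Orientations are given as a rotation vector (axis times angle).
In Python, from workcell import arm gives the robot as it stands.
- The arm moves only by the shell command python3 -m jog 'ROWS' [FORCE]. ROWS is JSON, a list of rows, each an object of numbers: "x", "y", "z": the shift along the world's x, y, z in mm; "rx", "ry", "rz": the turn, a rotation vector about the world's x, y, z in degrees; "gripper": the opening, from -1 (shut) to 1 (fully open). A call has 1 to 12 rows; each row shifts and turns the commanded pose from where the row before left it; what a row does not reach is not made up. A row lasts 1/8 s, in which the tool goes at most 62.5 mm and 10.7 degrees, less where a joint would pass 70% of its speed; a pose out of reach is approached as far as the arm can. A call is refused whole if a number of a shift passes 62.5 or a number of a turn 10.7, either way. A call with a gripper value outside its range is refused whole. The fingers move at their own pace and stop on an object; FORCE is the grip in N (left out, the last holds). Time passes only in rows, so rows that do not move let the fingers close. It gives the time, the measured TCP pose, the force, the opening and the grip force at its end, in the units of the state.
- arm.read_state(): the state, without advancing time (a new reading comes with each control period).
- arm.snapshot(name): name is "side" or "top" or "wrist"; returns the picture (420x560x3 uint8, red, green, blue); there is no depth.
- arm.get_calibration(name): a dict with "fovy" (degrees; the focal length in pixels is half the picture's height over the tangent of half this angle, whatever the lens; pixels are square), "cx", "cy" (the principal point, pixels), "distortion" ([k1, k2, p1, p2, k3] as OpenCV has them; the pictures are not rectified), "position" and "attitude" of the camera in the world. Camera axes: x right, y down, z forward; pixel columns grow to the right and rows downward; lengths in m; the calibration is good to about 2 mm. A picture is of the moment at which its call begins: read the wrist's pose just before it. get_calibration takes no time and is no camera call; for the wrist camera it gives the pose at the moment of the call.
- arm.hand_in(): hands the job in; it is judged then, once.
The state is a dict: "t": time; "qpos": joint angles; "joint_velocities": joint speeds; "joint_efforts": joint torques, N m; "ee_pos": TCP position; "orientation": TCP orientation; "ft_force": force on the tool from outside, world axes, zero at the start; "moment": the same for the moment, N m; "grip_width": opening from 0.0 (shut) to 1.0 (fully open); "grasp_force": force on a finger pad.
Only numpy, scipy, OpenCV 4.12 (cv2) and the standard library are available. Lean on these libraries where they do the work, as an engineer would, in place of code of your own. Each camera call takes 0.05 s, during which the arm holds its last target. There are 200 camera calls.

## Task

Lock the toggle clamp over onto the rear carrier of the puppet's bicycle, which stands loose in its wooden jig, and while it is clamped push the kickstand down until it snaps over fully down; then swing the clamp fully back. Lift the bicycle out of the jig by its top tube and stand it on both wheels, upright, stand down, in the middle of the white paper sheet and in line with it. Finish while still holding it by the top tube so that it cannot tip, and leave the other things on the table where they are.

Things in the scene. Friction and masses are not known exactly. Their poses are not given: they have to be found in the camera images.
- bike: The puppet's red bicycle, 400 mm long, 205 mm high, handlebar 125 mm wide, 0.6 to 0.9 kg, loose. Wheels 140 mm across, 18 mm wide, turn freely. Origin: on the ground line (under the tyres) half-way between the wheels; y axis points to the handlebar, x to its right side (away from the robot), z up. In the jig its tyres stand 23 mm above the table, 38 mm deep in the docks, 1 mm free each side.
- bike_grip (a point): Point on the axis of the bicycle's straight, level top tube (14 mm thick, 150 mm above the ground line), above the bicycle's middle, 6 mm ahead of its centre of mass; axes as the bicycle's. The tube is bare from 32 mm behind to 85 mm ahead of this point; saddle behind and handlebar ahead stand up to 55 mm above the tube's axis.
- kickstand (a joint): Kickstand hinge, rad: 0 = folded back beside the rear wheel, 1.78 = fully down on its stop. A spring holds it at either end; dead centre is at 0.95, past which it snaps down by itself. To start it takes about 5 N, square to the leg at point kick_leg, falling to nothing at dead centre.
- kick_leg (a point): Point on the axis of the kickstand's aluminium leg (8 mm thick, 61 mm long, black rubber foot), 50 mm from its pivot; moves with the leg. The leg is on the bicycle's left, the robot's side; folded it points backward, about level; this point is then 31 mm left of the wheels' middle plane, 65 mm above the ground line. Rear wheel (side 9 mm from that plane) and carrier (16 mm) rise beside it.
- kick_pivot (a point): Kickstand pivot, on the bicycle at (-20, -48, 60) mm in its frame; axes as the bicycle's. The leg points along (-0.21, -0.97, 0.10) in the bicycle's frame when folded and along (-0.42, 0.22, -0.88) when down, and swings down from one to the other in the plane of these two. Down, its foot is 46 mm left of the wheels' plane and 1.5 mm above the ground line.
- clamp_handle (a joint): Toggle clamp handle, rad: 0 = swung fully back (handle lies away from the bicycle, clamp arm stands up), 1.25 = locked (handle upright, arm level on the bicycle's rear carrier, rubber pad pressing with several newtons). Dead centre is at 1.19. Stays where it is left; swinging takes 1 to 5 N at the grip, both ways, most near dead centre.
- clamp_grip (a point): Centre of the red plastic grip of the clamp handle (18 mm wide along the hinge, 16 mm thick, 62 mm long along the handle), 85 mm from the handle's hinge; moves with it. The point's z axis points along the handle to its tip. Height above the table about 205 mm swung back, 263 mm locked.
- clamp_pivot (a point): Hinge of the clamp handle, on top of the wooden riser at the rear end of the jig, 178 mm above the table; axes as the jig's. The hinge line is the jig's x axis: the grip swings in the jig's y-z plane, from 1.25 rad back (towards -y) up to vertical.
- clamp_arm: The clamp's steel arm with its rubber pad, 78 mm long; origin at its hinge 202 mm above the table. It is driven by the handle through links: upright when the handle is swung back, level when locked, with the pad 72 mm ahead of this hinge. Upright, it reaches 285 mm above the table.
- jig: Plywood jig screwed to the table, 80 mm wide (x), 520 mm long (y), board 15 mm thick. Origin on the table under the middle of the bicycle; y axis points to the front wheel's end, z up. Two wooden wheel docks, top 61 mm above the table, with a slot for each tyre; the clamp's riser stands at the rear end (-y).
- paper: White paper sheet taped flat to the table between the jig and the robot, 200 mm wide (x), 470 mm long (y), 1 mm thick. Origin at its middle on the table; y axis along its length, the way the bicycle faces in the jig (within 0.06 rad).
- cup: Blue paper cup, 76 mm across, 88 mm high, behind the jig; origin under it. To be left alone.
- jar: Glass jar, 80 mm across, 120 mm high, behind the jig; origin under it. To be left alone.
- tape: Roll of masking tape lying flat, 100 mm across, 24 mm high, beyond the left end of the paper; origin under it. To be left alone.
- notebook: Notebook with black cover, 150 x 210 x 17 mm, on the right; origin under it. To be left alone.
- bottle: Clear water bottle, 66 mm across, 210 mm high, on the right; origin under it. To be left alone.
- screwdriver: Screwdriver with orange handle lying right of the paper, in front of the clamp; origin under its middle. To be left alone.
- puppet_head: Carved puppet head with brown hair, 126 mm high, 85 mm across, standing on the left near the robot; origin under it. To be left alone.

How it is judged:
By the outcome, as a careful person would: the job done as asked, in the order asked, and still so for the second after the job is handed in, while the arm keeps its last pose, push and grip.
It also fails if it takes over 72 s, if anything falls off the work surface, if the arm or the gripper's body presses on something with over 40 N, if the wrist force passes 120 N, or if a joint passes its speed limit or range.

## Working session

There is one attempt and no reset: what is moved stays moved. The work goes in short steps, Python scripts to look and compute and a shell command to move; the robot and the scene stay as the last step left them, time stands still between calls to the robot, and variables do not carry over. Pictures are saved under pics/ and viewed, at most 11 in all, crops included, and the job is handed in when it is done.

```bash
ls; mkdir -p pics; cat > h.py <<'E'
import numpy as np, cv2
from scipy.spatial.transform import Rotation as R
from workcell import arm
def K(c,h=420):
    f=h/2/np.tan(np.radians(c["fovy"])/2); return np.array([[f,0,c["cx"]],[0,f,c["cy"]],[0,0,1.]])
def rot(a):
    a=np.array(a,float)
    return a if a.shape==(3,3) else (R.from_rotvec(a).as_matrix() if a.size==3 else R.from_quat(a).as_matrix())
def ray(c,uv):
    p=cv2.undistortPoints(np.array(uv,float).reshape(-1,1,2),K(c),np.array(c["distortion"],float)).reshape(-1,2)
    d=np.c_[p,np.ones(len(p))]@rot(c["attitude"]).T
    return np.array(c["position"]),d/np.linalg.norm(d,axis=1)[:,None]
def onz(c,uv,z):
    o,d=ray(c,uv); return o+d*((z-o[2])/d[:,2])[:,None]
def proj(c,P):
    A=rot(c["attitude"]); P=(np.array(P,float).reshape(-1,3)-c["position"])@A
    return cv2.projectPoints(P,np.zeros(3),np.zeros(3),K(c),np.array(c["distortion"],float))[0].reshape(-1,2)
def snap(n,f):
    c=arm.get_calibration(n); im=arm.snapshot(n); cv2.imwrite("pics/"+f,im[:,:,::-1]); return c,im
E
python3 - <<'E'
from h import *
for n in ("top","side"):
    c,im=snap(n,n+"0.png"); print(n,c)
print(arm.read_state(),arm.pinch_z)
E
```

```text
pics
top {'fovy': 44.45420852263476, 'cx': 279.3081658583255, 'cy': 211.34054550279063, 'distortion': array([-0.18768672,  0.        ,  0.        ,  0.        ,  0.        ]), 'position': array([ 0.41278779, -0.02599217,  1.92320562]), 'attitude': array([-2.17542314,  2.20402416, -0.08935405])}
side {'fovy': 54.34314702690326, 'cx': 282.31786066702495, 'cy': 206.6802893591455, 'distortion': array([0.02675878, 0.        , 0.        , 0.        , 0.        ]), 'position': array([ 0.21532885, -0.76396122,  1.08255312]), 'attitude': array([-2.38636362,  0.49322685, -0.19386489])}
{'t': 0.1, 'qpos': array([ 1.05572760e+00,  3.81165506e-01,  1.29813513e+00, -4.71345430e-06,
        1.46359940e+00, -2.15273581e-01]), 'joint_velocities': array([-0.00177594, -0.00301176, -0.00192649,  0.001347  ,  0.00185047,
       -0.00050414]), 'joint_efforts': array([ 3.75408898e-03, -4.49222302e+01, -2.31652862e+01, -1.56884985e-04,
        3.68572059e-03,  1.21229644e-05]), 'ee_pos': array([0.16229306, 0.52525086, 0.23077052]), 'orientation': array([-4.69085622e-01, -3.10590625e+00,  1.92056559e-03]), 'ft_force': array([-0.52012271, -0.88373399, -1.12259007]), 'moment': array([-0.00948099, -0.0045689 ,  0.01138784]), 'grasp_force': 0.0, 'grip_width': 0.9985624065264755} 0.0187
```

View pics/top0.png

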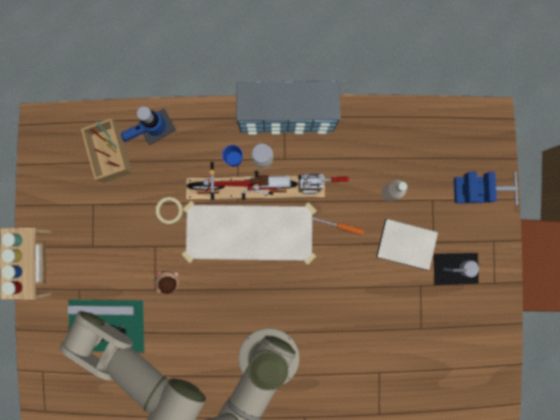

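View pics/side0.png

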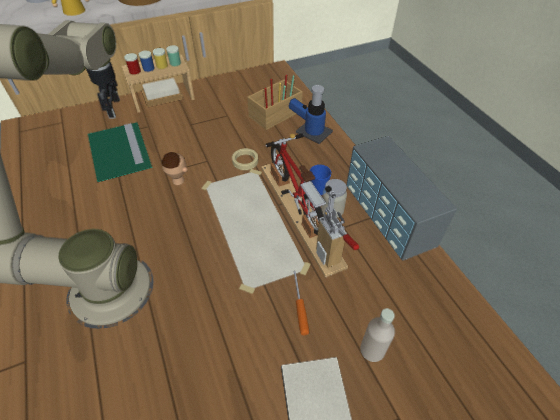

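The top view shows the jig at u 187–325, v≈187, with the clamp's red grip at (340,180). The paper spans u 187–313, v 206–261. In the side view the red grip is at (349,241).

```bash
python3 - <<'E'
from h import *
t=cv2.imread("pics/top0.png"); s=cv2.imread("pics/side0.png")
ct=arm.get_calibration("top"); cs=arm.get_calibration("side")
def blob(im,box,red):
    x0,y0,x1,y1=box; h=cv2.cvtColor(im,cv2.COLOR_BGR2HSV); 
    m=((h[...,0]<8)|(h[...,0]>172))&(h[...,1]>140)&(h[...,2]>70) if red else (h[...,1]<45)&(h[...,2]>150)
    k=np.zeros(m.shape,np.uint8); k[y0:y1,x0:x1]=m[y0:y1,x0:x1]
    cs_,_=cv2.findContours(k,cv2.RETR_EXTERNAL,cv2.CHAIN_APPROX_NONE); return max(cs_,key=cv2.contourArea)
p=blob(t,(170,200,330,270),0).reshape(-1,2)
w=onz(ct,p,0.001)[:,:2]; r=cv2.minAreaRect((w*1000).astype(np.float32)); print("paper top",r)
p=blob(s,(195,160,315,295),0).reshape(-1,2)
w=onz(cs,p,0.001)[:,:2]; r=cv2.minAreaRect((w*1000).astype(np.float32)); print("paper side",r)
g=blob(t,(328,170,355,190),1).reshape(-1,2); g2=blob(s,(335,225,365,255),1).reshape(-1,2)
print(g.min(0),g.max(0),g2.min(0),g2.max(0))
print("grip top @.205",onz(ct,[(g.min(0)+g.max(0))/2],.205)); print("grip side",onz(cs,[(g2.min(0)+g2.max(0))/2],.205))
cv2.imwrite("pics/t1.png",cv2.resize(t[155:215,175:360],None,fx=4.3,fy=4.3,interpolation=2))
cv2.imwrite("pics/s1.png",cv2.resize(s[125:280,220:370],None,fx=3.8,fy=3.8,interpolation=2))
E
```

```text
paper top ((473.7578125, 69.03097534179688), (472.3328857421875, 201.45083618164062), 88.48118591308594)
paper side ((471.4373779296875, 66.716064453125), (468.816650390625, 199.52890014648438), 88.45310974121094)
[332 176] [348 181] [343 234] [358 249]
grip top @.205 [[ 0.64459428 -0.25086122  0.205     ]]
grip side [[ 0.64184804 -0.2516189   0.205     ]]
```

View pics/t1.png

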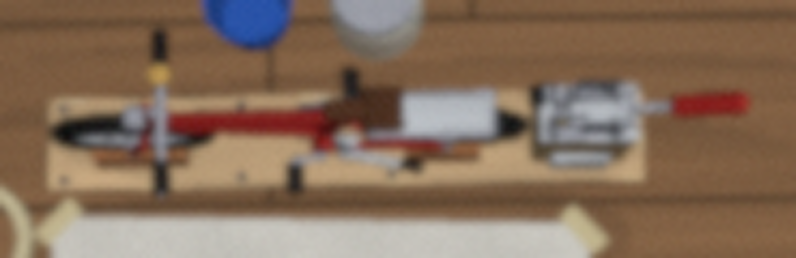

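View pics/s1.png

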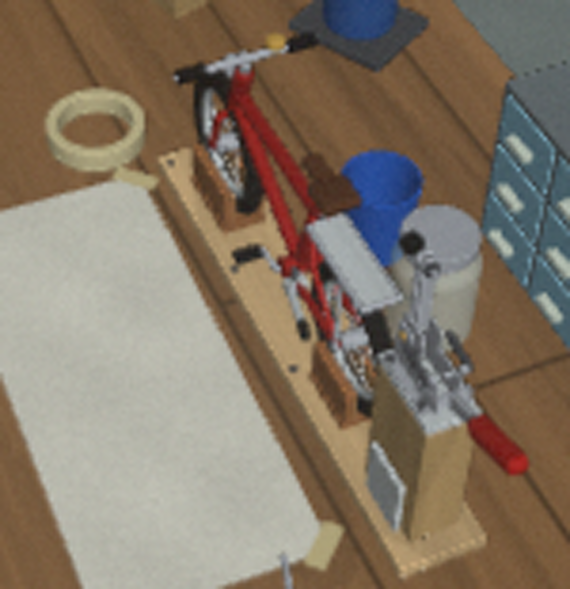

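The top crop shows the board corners at about (48,97), (48,188) and (645,182). The side crop shows the clamp arm upright and the red grip swung back away from the bike.

```bash
python3 - <<'E'
from h import *
t=cv2.imread("pics/top0.png"); s=cv2.imread("pics/side0.png")
ct=arm.get_calibration("top"); cs=arm.get_calibration("side")
f=lambda L:np.array(L)/4.3+[175,155]
fs=lambda L:np.array(L)/3.8+[220,125]
b=onz(ct,f([(48,97),(48,188),(645,182)]),.015); print("board top",b)
print("board side",onz(cs,fs([(162,157),(403,577),(486,540)]),.015))
print("tube top",onz(ct,f([(190,122),(322,118)]),.173+.005))
print("tyres front/rear ends",onz(ct,f([(55,131),(525,123)]),.093))
print("handle bar ends", onz(ct,f([(160,35),(161,190)]),.173+.04))
print("bike axis at carrier rear edge mid",onz(ct,f([(497,115)]),.16))
print("grip ends",onz(ct,f([(678,105),(746,103)]),.205))
print("cup,jar",onz(ct,f([(248,0)]),.088),onz(ct,f([(377,8)]),.12))
E
```

```text
board top [[ 0.68125088  0.30253332  0.015     ]
 [ 0.60127296  0.30231082  0.015     ]
 [ 0.59979897 -0.21760923  0.015     ]]
board side [[ 0.60369478  0.29559449  0.015     ]
 [ 0.60113387 -0.22610502  0.015     ]
 [ 0.67855406 -0.22193796  0.015     ]]
tube top [[0.63641572 0.16030559 0.178     ]
 [0.63814823 0.05499678 0.178     ]]
tyres front/rear ends [[ 0.6414495   0.2830729   0.093     ]
 [ 0.64281589 -0.11038364  0.093     ]]
handle bar ends [[0.70105049 0.18007639 0.213     ]
 [0.57891153 0.17943055 0.213     ]]
bike axis at carrier rear edge mid [[ 0.64113757 -0.0848724   0.16      ]]
grip ends [[ 0.64169694 -0.22587034  0.205     ]
 [ 0.64278483 -0.2797634   0.205     ]]
cup,jar [[0.75079427 0.12077629 0.088     ]] [[0.73667096 0.01154268 0.12      ]]
```

```bash
python3 -m jog '[{"z":45},{"z":45},{"z":45},{"x":30,"y":-48,"rz":-5},{"x":30,"y":-48,"rz":-5},{"x":30,"y":-48,"rz":-5},{"x":30,"y":-48,"rz":-5},{"x":30,"y":-48,"rz":-5},{"x":30,"y":-48,"rz":-5},{"x":30,"y":-48,"rz":-5},{"x":30,"y":-48,"rz":-5},{"x":30,"y":-48,"rz":-5}]' 20
```

```text
invalid input at $[0]: expected keys x, y, z, rx, ry, rz, gripper
```

```bash
python3 -m jog '[{"x":30,"y":-48,"rz":-5},{"x":30,"y":-48,"rz":-5},{"x":30,"y":-48,"rz":-5},{"x":30,"y":-48,"rz":-5},{"x":30,"y":-48,"rz":-5},{"x":30,"y":-48,"rz":-3},{"x":30,"y":-48},{"gripper":-0.1},{}]'; python3 - <<'E'
from h import *
s=arm.read_state(); print(s["ee_pos"],rot(s["orientation"]).round(3))
c,im=snap("wrist","w1.png"); print(c["position"],rot(c["attitude"]).round(2),c["fovy"])
E
```

```text
[0.16229306 0.52525086 0.23077052] [[-0.955  0.295 -0.001]
 [ 0.295  0.955 -0.001]
 [ 0.    -0.001 -1.   ]]
[0.08415722 0.54877696 0.3742727 ] [[ 0.3   0.9   0.31]
 [ 0.96 -0.28 -0.1 ]
 [-0.    0.32 -0.95]] 69.68107279616446invalid input at $[0]: expected keys x, y, z, rx, ry, rz, gripper
```

View pics/w1.png

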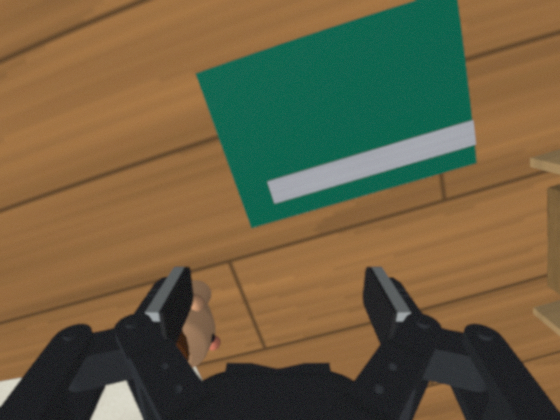

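The moves were refused because every row needs all seven keys. The arm is still at the start, and the wrist view only shows the green mat and the open fingers.

```bash
python3 -m jog '[{"x":0,"y":0,"z":45,"rx":0,"ry":0,"rz":0,"gripper":1},{"x":0,"y":0,"z":45,"rx":0,"ry":0,"rz":0,"gripper":1},{"x":0,"y":0,"z":45,"rx":0,"ry":0,"rz":0,"gripper":1},{"x":30,"y":-48,"z":0,"rx":0,"ry":0,"rz":-5,"gripper":1},{"x":30,"y":-48,"z":0,"rx":0,"ry":0,"rz":-5,"gripper":1},{"x":30,"y":-48,"z":0,"rx":0,"ry":0,"rz":-5,"gripper":1},{"x":30,"y":-48,"z":0,"rx":0,"ry":0,"rz":-5,"gripper":1},{"x":30,"y":-48,"z":0,"rx":0,"ry":0,"rz":-5,"gripper":1},{"x":30,"y":-48,"z":0,"rx":0,"ry":0,"rz":-5,"gripper":1},{"x":30,"y":-48,"z":0,"rx":0,"ry":0,"rz":-5,"gripper":1},{"x":30,"y":-48,"z":0,"rx":0,"ry":0,"rz":-5,"gripper":1},{"x":30,"y":-48,"z":0,"rx":0,"ry":0,"rz":-5,"gripper":1}]' 20
```

```text
t: 1.65
ee_pos: [0.433, 0.0917, 0.3663]
orientation: [-1.626, -2.688, -0.0]
ft_force: [0.1, 1.2, 0.5]
grip_width: 1.001
grasp_force: 0.0
```

```bash
python3 -m jog '[{"x":30,"y":-48,"z":0,"rx":0,"ry":0,"rz":-5,"gripper":0},{"x":30,"y":-48,"z":0,"rx":0,"ry":0,"rz":-5,"gripper":0},{"x":30,"y":-48,"z":0,"rx":0,"ry":0,"rz":-5,"gripper":0},{"x":30,"y":-48,"z":0,"rx":0,"ry":0,"rz":-5,"gripper":0},{"x":30,"y":-48,"z":0,"rx":0,"ry":0,"rz":-5,"gripper":0},{"x":30,"y":-48,"z":0,"rx":0,"ry":0,"rz":-3,"gripper":0},{"x":30,"y":-48,"z":0,"rx":0,"ry":0,"rz":0,"gripper":0},{"x":0,"y":0,"z":0,"rx":0,"ry":0,"rz":0,"gripper":0}]'; python3 - <<'E'
from h import *
s=arm.read_state(); print(s["ee_pos"],rot(s["orientation"]).round(3))
c,im=snap("wrist","w2.png")
h=cv2.cvtColor(im,cv2.COLOR_RGB2HSV); m=(((h[...,0]<8)|(h[...,0]>172))&(h[...,1]>140)&(h[...,2]>70)).astype(np.uint8)
for k in cv2.findContours(m,0,2)[0]:
    if cv2.contourArea(k)>150:
        k=k.reshape(-1,2); r=cv2.minAreaRect(k); print(r, onz(c,[r[0]],.205), onz(c,cv2.boxPoints(r),.205).round(3).tolist())
E
```

```text
t: 2.65
ee_pos: [0.6436, -0.2462, 0.362]
orientation: [-2.225, -2.211, 0.003]
ft_force: [-0.6, 1.1, -0.9]
grip_width: 0.499
grasp_force: 0.0
[ 0.64359089 -0.24622175  0.36195778] [[ 0.007  1.    -0.005]
 [ 1.    -0.007  0.002]
 [ 0.002 -0.005 -1.   ]]
((275.0, 195.5), (59.0, 16.0), 90.0) [[ 0.64106761 -0.25272796  0.205     ]] [[0.633, -0.222, 0.205], [0.649, -0.222, 0.205], [0.649, -0.286, 0.205], [0.632, -0.286, 0.205]]
```

View pics/w2.png

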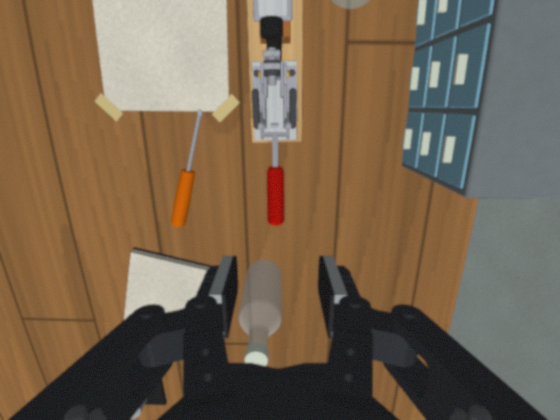

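The grip is seen at (275,195) in the wrist view, clear of other things, and is measured at (0.641,−0.252). Both other views agree. I approach tilted 30°.

```bash
python3 -m jog '[{"x":-2.5,"y":-14,"z":-32,"rx":10,"ry":0,"rz":0,"gripper":0},{"x":0,"y":-14,"z":-32,"rx":10,"ry":0,"rz":0,"gripper":0},{"x":0,"y":-14,"z":-32,"rx":10,"ry":0,"rz":0,"gripper":0},{"x":0,"y":12,"z":-20,"rx":0,"ry":0,"rz":0,"gripper":0},{"x":0,"y":12,"z":-20,"rx":0,"ry":0,"rz":0,"gripper":0},{"x":0,"y":11,"z":-19,"rx":0,"ry":0,"rz":0,"gripper":0},{"x":0,"y":11,"z":-19,"rx":0,"ry":0,"rz":0,"gripper":0},{"x":0,"y":0,"z":0,"rx":0,"ry":0,"rz":0,"gripper":-1},{"x":0,"y":0,"z":0,"rx":0,"ry":0,"rz":0,"gripper":-1},{"x":0,"y":0,"z":0,"rx":0,"ry":0,"rz":0,"gripper":-1},{"x":0,"y":0,"z":0,"rx":0,"ry":0,"rz":0,"gripper":-1},{"x":0,"y":0,"z":0,"rx":0,"ry":0,"rz":0,"gripper":-1}]' 20
```

```text
t: 4.2
ee_pos: [0.6403, -0.2374, 0.1936]
orientation: [-1.927, -1.926, -0.517]
ft_force: [2.0, 5.3, -3.3]
grip_width: 0.202
grasp_force: 26.7
```

```bash
python3 -m jog '[{"x":0,"y":4,"z":12,"rx":-3.75,"ry":0,"rz":0,"gripper":-1},{"x":0,"y":6,"z":10.5,"rx":-3.75,"ry":0,"rz":0,"gripper":-1},{"x":0,"y":7.5,"z":9.5,"rx":-3.75,"ry":0,"rz":0,"gripper":-1},{"x":0,"y":9,"z":8,"rx":-3.75,"ry":0,"rz":0,"gripper":-1},{"x":0,"y":10,"z":6.5,"rx":-3.75,"ry":0,"rz":0,"gripper":-1},{"x":0,"y":11,"z":5,"rx":-3.75,"ry":0,"rz":0,"gripper":-1}]'
```

```text
t: 4.95
ee_pos: [0.6401, -0.1909, 0.2437]
orientation: [-2.159, -2.151, -0.139]
ft_force: [5.3, 0.1, -13.5]
grip_width: 0.206
grasp_force: 27.7
```

```bash
python3 -m jog '[{"x":0,"y":11.5,"z":3,"rx":-3.75,"ry":0,"rz":0,"gripper":-1},{"x":0,"y":12,"z":1,"rx":-3.75,"ry":0,"rz":0,"gripper":-1},{"x":0,"y":0,"z":0,"rx":0,"ry":0,"rz":0,"gripper":-1}]'
```

```text
t: 5.32
ee_pos: [0.64, -0.1663, 0.2483]
orientation: [-2.223, -2.22, -0.001]
ft_force: [1.0, 0.8, -5.8]
grip_width: 0.21
grasp_force: 28.5
```

```bash
python3 -m jog '[{"x":0,"y":4,"z":0,"rx":0,"ry":0,"rz":0,"gripper":-1},{"x":0,"y":4,"z":0,"rx":0,"ry":0,"rz":0,"gripper":-1},{"x":0,"y":0,"z":0,"rx":0,"ry":0,"rz":0,"gripper":-1}]'; python3 - <<'E'
from h import *
c,im=snap("side","s2.png")
cv2.imwrite("pics/s2c.png",cv2.resize(im[150:290,250:390,::-1],None,fx=4,fy=4,interpolation=2))
E
```

```text
t: 5.7
ee_pos: [0.6399, -0.16, 0.2481]
orientation: [2.225, 2.217, 0.001]
ft_force: [1.3, -2.1, -4.7]
grip_width: 0.204
grasp_force: 28.7
```

View pics/s2c.png

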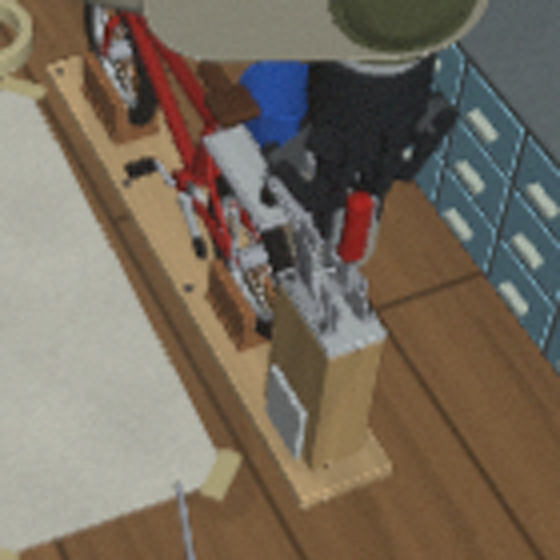

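The crop shows the clamp arm lying on the carrier at (280,200) and the red handle about upright at (357,228). I push a little more to feel for the stop.

```bash
python3 -m jog '[{"x":0,"y":5,"z":0,"rx":0,"ry":0,"rz":0,"gripper":-1},{"x":0,"y":5,"z":0,"rx":0,"ry":0,"rz":0,"gripper":-1},{"x":0,"y":0,"z":0,"rx":0,"ry":0,"rz":0,"gripper":-1}]'
```

```text
t: 6.12
ee_pos: [0.64, -0.1545, 0.2483]
orientation: [2.225, 2.208, -0.007]
ft_force: [2.0, -24.0, -4.2]
grip_width: 0.207
grasp_force: 20.7
```

```bash
python3 -m jog '[{"x":0,"y":-2,"z":0,"rx":0,"ry":0,"rz":0,"gripper":-0.2},{"x":0,"y":0,"z":0,"rx":0,"ry":0,"rz":0,"gripper":-0.2},{"x":0,"y":0,"z":0,"rx":0,"ry":0,"rz":0,"gripper":-0.2},{"x":0,"y":0,"z":40,"rx":0,"ry":0,"rz":0,"gripper":-0.2},{"x":0,"y":0,"z":60,"rx":0,"ry":0,"rz":0,"gripper":-0.2},{"x":-45,"y":0,"z":0,"rx":0,"ry":-9,"rz":0,"gripper":-1},{"x":-45,"y":20,"z":0,"rx":0,"ry":-9,"rz":0,"gripper":-1},{"x":0,"y":43,"z":-40,"rx":0,"ry":-9,"rz":0,"gripper":-1},{"x":0,"y":43,"z":-40,"rx":0,"ry":-9,"rz":0,"gripper":-1},{"x":0,"y":43,"z":-40,"rx":0,"ry":-9,"rz":0,"gripper":-1},{"x":0,"y":0,"z":-60,"rx":0,"ry":0,"rz":0,"gripper":-1}]'; python3 - <<'E'
from h import *
s=arm.read_state(); print(s["ee_pos"],rot(s["orientation"]).round(3))
c,im=snap("wrist","w3.png")
P=[[.621,.038,.083],[.6105,-.0105,.088],[.608,-.021,.089],[.641,.086,.173]]
print(proj(c,P))
ct,t=snap("top","t3.png")
h=cv2.cvtColor(t,cv2.COLOR_RGB2HSV); m=(((h[...,0]<8)|(h[...,0]>172))&(h[...,1]>140)&(h[...,2]>70)).astype(np.uint8)
for k in cv2.findContours(m,0,2)[0]:
    if cv2.contourArea(k)>3:
        x,y,w,hh=cv2.boundingRect(k); print((x,y,w,hh),onz(ct,[[x+w/2-.5,y+hh/2-.5]],.263))
E
```

```text
t: 7.5
ee_pos: [0.5576, -0.0196, 0.1875]
orientation: [1.805, 1.827, 0.675]
ft_force: [1.7, 0.5, -0.7]
grip_width: -0.003
grasp_force: 0.0
[ 0.5576118  -0.01961259  0.187508  ] [[-0.014  0.762  0.647]
 [ 1.     0.008  0.012]
 [ 0.004  0.647 -0.762]]
[[254.1017133  136.79906184]
 [248.56200622 194.54069848]
 [247.13309616 206.81617055]
 [361.52971446  69.2804015 ]]
(15, 282, 7, 11) [[0.28594533 0.84535326 0.263     ]]
(269, 188, 8, 2) [[ 0.60637912 -0.02230831  0.263     ]]
(215, 181, 45, 9) [[0.61935627 0.09308597 0.263     ]]
(316, 173, 4, 6) [[ 0.64736651 -0.16966962  0.263     ]]
(90, 129, 7, 5) [[0.81109796 0.58080334 0.263     ]]
```

View pics/w3.png

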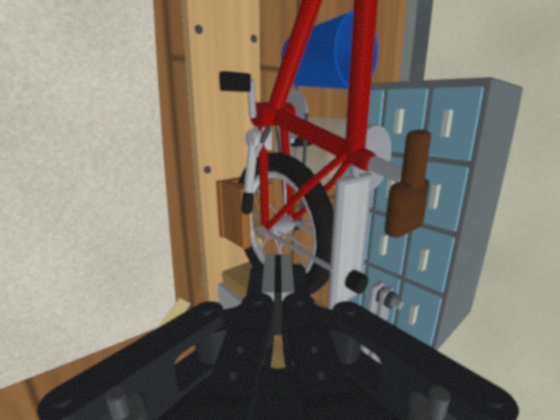

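The wrist view shows the folded stand from (255,135) to its black foot at (247,205). My model predicted (254,137) and (247,207), so I go down onto it.

```bash
python3 -m jog '[{"x":12,"y":5,"z":-17,"rx":0,"ry":-4,"rz":0,"gripper":-1},{"x":18,"y":5,"z":-25,"rx":0,"ry":0,"rz":0,"gripper":-1},{"x":18,"y":5,"z":-25,"rx":0,"ry":0,"rz":0,"gripper":-1},{"x":0,"y":0,"z":0,"rx":0,"ry":0,"rz":0,"gripper":-1}]'
```

```text
t: 8.1
ee_pos: [0.6077, -0.0061, 0.1231]
orientation: [1.765, 1.789, 0.73]
ft_force: [-0.2, -0.9, 0.5]
grip_width: 0.007
grasp_force: 0.0
```

```bash
python3 -m jog '[{"x":0,"y":0,"z":-8,"rx":0,"ry":0,"rz":0,"gripper":-1},{"x":0,"y":0,"z":-8,"rx":0,"ry":0,"rz":0,"gripper":-1},{"x":-1,"y":0,"z":-7,"rx":0,"ry":0,"rz":0,"gripper":-1},{"x":-1,"y":0,"z":-7,"rx":0,"ry":0,"rz":0,"gripper":-1},{"x":-1,"y":1,"z":-6,"rx":0,"ry":0,"rz":0,"gripper":-1}]'
```

```text
t: 8.72
ee_pos: [0.6044, -0.0058, 0.0896]
orientation: [1.762, 1.785, 0.732]
ft_force: [-8.1, -0.6, 10.1]
grip_width: -0.004
grasp_force: 6.4
```

```bash
python3 -m jog '[{"x":-1,"y":2,"z":-7,"rx":0,"ry":0,"rz":0,"gripper":-1},{"x":-1,"y":2,"z":-7,"rx":0,"ry":0,"rz":0,"gripper":-1},{"x":-1,"y":3,"z":-7,"rx":0,"ry":0,"rz":0,"gripper":-1},{"x":-1,"y":4,"z":-5,"rx":0,"ry":0,"rz":0,"gripper":-1},{"x":-1,"y":4,"z":-5,"rx":0,"ry":0,"rz":0,"gripper":-1},{"x":0,"y":0,"z":0,"rx":0,"ry":0,"rz":0,"gripper":-1}]'
```

```text
t: 9.48
ee_pos: [0.5992, 0.0097, 0.058]
orientation: [1.762, 1.786, 0.732]
ft_force: [0.1, -0.0, 0.1]
grip_width: 0.003
grasp_force: 0.0
```

```bash
python3 -m jog '[{"x":-18,"y":-6,"z":20,"rx":0,"ry":0,"rz":0,"gripper":-1},{"x":-18,"y":-8,"z":25,"rx":0,"ry":0,"rz":0,"gripper":-1},{"x":-10,"y":-10,"z":40,"rx":0,"ry":0,"rz":0,"gripper":-1},{"x":0,"y":-5,"z":40,"rx":0,"ry":4,"rz":0,"gripper":-1},{"x":0,"y":0,"z":0,"rx":0,"ry":0,"rz":0,"gripper":-1}]'; python3 - <<'E'
from h import *
c,im=snap("wrist","w4.png")
p=np.array([.621,.038,.083])
for n,d in (("folded",(-.21,-.97,.10)),("down",(-.42,.22,-.88))):
    q=proj(c,[p+np.array(d)*l for l in (.0,.015,.025,.035,.045,.055,.06)]); print(n,q.round().tolist(),[im[int(v),int(u)].tolist() for u,v in q])
cv2.imwrite("pics/w4c.png",cv2.resize(im[40:290,150:400,::-1],None,fx=2.2,fy=2.2))
E
```

```text
t: 10.1
ee_pos: [0.5624, -0.0058, 0.1443]
orientation: [1.76, 1.811, 0.753]
ft_force: [-0.0, -0.5, -1.3]
grip_width: 0.001
grasp_force: 0.0
folded [[276.0, 163.0], [275.0, 183.0], [273.0, 195.0], [272.0, 208.0], [271.0, 221.0], [270.0, 234.0], [269.0, 240.0]] [[129, 132, 132], [94, 67, 41], [33, 35, 34], [132, 136, 136], [155, 151, 144], [124, 96, 62], [109, 98, 91]]
down [[276.0, 163.0], [259.0, 158.0], [248.0, 154.0], [236.0, 151.0], [226.0, 148.0], [215.0, 144.0], [210.0, 143.0]] [[129, 132, 132], [151, 156, 154], [151, 155, 155], [148, 153, 151], [146, 151, 151], [34, 33, 35], [29, 31, 29]]
```

View pics/w4c.png

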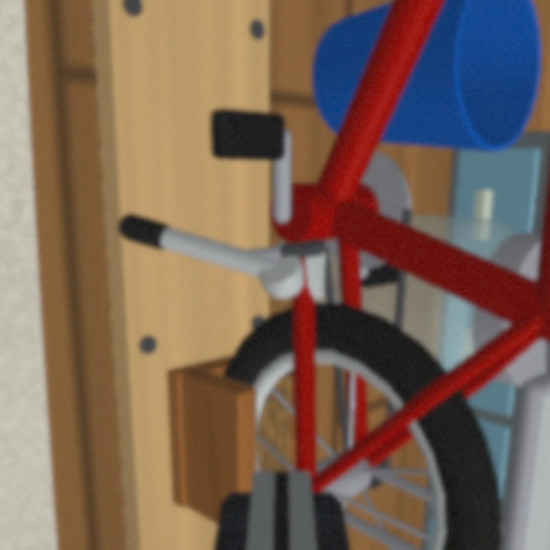

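The stand is fully down: its leg and black foot, crop (140,230) to (290,260), lie on the predicted line. Next I return to the clamp handle.

```bash
python3 -m jog '[{"x":0,"y":-5,"z":52,"rx":0,"ry":0,"rz":0,"gripper":-0.2},{"x":0,"y":-5,"z":52,"rx":0,"ry":0,"rz":0,"gripper":-0.2},{"x":0,"y":-5,"z":52,"rx":0,"ry":0,"rz":0,"gripper":-0.2},{"x":0,"y":-5,"z":52,"rx":0,"ry":0,"rz":0,"gripper":-0.2},{"x":19,"y":-33,"z":0,"rx":0,"ry":10,"rz":0,"gripper":-0.2},{"x":19,"y":-33,"z":0,"rx":0,"ry":10,"rz":0,"gripper":-0.2},{"x":19,"y":-33,"z":0,"rx":0,"ry":10,"rz":0,"gripper":-0.2},{"x":19,"y":-33,"z":0,"rx":0,"ry":10,"rz":0,"gripper":-0.2},{"x":0,"y":0,"z":0,"rx":0,"ry":0,"rz":0,"gripper":-0.2},{"x":0,"y":0,"z":0,"rx":0,"ry":0,"rz":0,"gripper":-0.2}]'; python3 - <<'E'
from h import *
s=arm.read_state(); print(rot(s["orientation"]).round(3))
c,im=snap("wrist","w5.png")
h=cv2.cvtColor(im,cv2.COLOR_RGB2HSV); m=(((h[...,0]<8)|(h[...,0]>172))&(h[...,1]>140)&(h[...,2]>70)).astype(np.uint8)
print(proj(c,[[.64,-.165,.263],[.64,-.165,.294]]))
for k in cv2.findContours(m,0,2)[0]:
    if cv2.contourArea(k)>100:
        x,y,w,hh=cv2.boundingRect(k); print((x,y,w,hh),onz(c,[[x+w/2,y+hh/2]],.263))
E
```

```text
t: 11.4
ee_pos: [0.6391, -0.1531, 0.3339]
orientation: [2.198, 2.233, 0.135]
ft_force: [-0.0, -0.5, 1.0]
grip_width: 0.398
grasp_force: 0.0
[[-0.018  0.998  0.065]
 [ 0.998  0.014  0.057]
 [ 0.056  0.065 -0.996]]
[[271.26716033 238.52593761]
 [273.34716016 255.26989024]]
(261, 228, 26, 44) [[ 0.64221866 -0.17464563  0.263     ]]
```

```bash
python3 -m jog '[{"x":2,"y":-15,"z":-15,"rx":-3,"ry":4,"rz":0,"gripper":-0.2},{"x":0,"y":0,"z":-30,"rx":0,"ry":0,"rz":0,"gripper":-0.2},{"x":0,"y":0,"z":-30,"rx":0,"ry":0,"rz":0,"gripper":-0.2},{"x":0,"y":0,"z":-15,"rx":0,"ry":0,"rz":0,"gripper":-0.2},{"x":0,"y":0,"z":0,"rx":0,"ry":0,"rz":0,"gripper":-1},{"x":0,"y":0,"z":0,"rx":0,"ry":0,"rz":0,"gripper":-1},{"x":0,"y":0,"z":0,"rx":0,"ry":0,"rz":0,"gripper":-1},{"x":0,"y":0,"z":0,"rx":0,"ry":0,"rz":0,"gripper":-1}]' 20
```

```text
t: 12.45
ee_pos: [0.64, -0.1683, 0.2453]
orientation: [-2.203, -2.23, 0.005]
ft_force: [-7.9, 2.2, -6.7]
grip_width: 0.206
grasp_force: 26.7
```

Now I reverse the arc, with a little overtravel at the end.

```bash
python3 -m jog '[{"x":0,"y":-12,"z":-1,"rx":3.75,"ry":0,"rz":0,"gripper":-1},{"x":0,"y":-11.5,"z":-3,"rx":3.75,"ry":0,"rz":0,"gripper":-1},{"x":0,"y":-11,"z":-5,"rx":3.75,"ry":0,"rz":0,"gripper":-1},{"x":0,"y":-10,"z":-6.5,"rx":3.75,"ry":0,"rz":0,"gripper":-1},{"x":0,"y":-9,"z":-8,"rx":3.75,"ry":0,"rz":0,"gripper":-1},{"x":0,"y":-7.5,"z":-9.5,"rx":3.75,"ry":0,"rz":0,"gripper":-1},{"x":0,"y":-6,"z":-10.5,"rx":3.75,"ry":0,"rz":0,"gripper":-1},{"x":0,"y":-4,"z":-12,"rx":3.75,"ry":0,"rz":0,"gripper":-1},{"x":0,"y":-2,"z":-5,"rx":0,"ry":0,"rz":0,"gripper":-1},{"x":0,"y":0,"z":0,"rx":0,"ry":0,"rz":0,"gripper":-1}]'
```

```text
t: 13.7
ee_pos: [0.6405, -0.2435, 0.1858]
orientation: [-1.916, -1.94, -0.513]
ft_force: [-5.8, -7.1, 1.3]
grip_width: 0.208
grasp_force: 27.5
```

```bash
python3 -m jog '[{"x":0,"y":-1,"z":-5,"rx":0,"ry":0,"rz":0,"gripper":-1},{"x":0,"y":-1,"z":-5,"rx":0,"ry":0,"rz":0,"gripper":-1},{"x":0,"y":0,"z":0,"rx":0,"ry":0,"rz":0,"gripper":-1}]'
```

```text
t: 14.08
ee_pos: [0.6408, -0.2442, 0.183]
orientation: [-1.914, -1.948, -0.519]
ft_force: [-13.8, -1.6, 33.7]
grip_width: 0.207
grasp_force: 31.9
```

```bash
python3 -m jog '[{"x":0,"y":1,"z":7,"rx":0,"ry":0,"rz":0,"gripper":-0.1},{"x":0,"y":0,"z":0,"rx":0,"ry":0,"rz":0,"gripper":-0.1},{"x":0,"y":0,"z":0,"rx":0,"ry":0,"rz":0,"gripper":-0.1},{"x":0,"y":-20,"z":34,"rx":0,"ry":0,"rz":0,"gripper":-0.1},{"x":0,"y":-20,"z":34,"rx":0,"ry":0,"rz":0,"gripper":-0.1},{"x":0,"y":5,"z":40,"rx":-10,"ry":0,"rz":0,"gripper":-0.1},{"x":0,"y":20,"z":45,"rx":-10,"ry":0,"rz":0,"gripper":-0.1},{"x":0,"y":20,"z":35,"rx":-10,"ry":0,"rz":0,"gripper":-0.1},{"x":0,"y":0,"z":0,"rx":0,"ry":0,"rz":0,"gripper":-0.1}]'; python3 - <<'E'
from h import *
s=arm.read_state(); print(rot(s["orientation"]).round(3))
c,im=snap("wrist","w6.png"); cs,sd=snap("side","s6.png")
for n,cc,i,z in (("w",c,im,.205),("s",cs,sd,.205)):
  h=cv2.cvtColor(i,cv2.COLOR_RGB2HSV); m=(((h[...,0]<8)|(h[...,0]>172))&(h[...,1]>140)&(h[...,2]>70)).astype(np.uint8)
  for k in cv2.findContours(m,0,2)[0]:
    if cv2.contourArea(k)>20:
        x,y,w,hh=cv2.boundingRect(k); print(n,(x,y,w,hh),onz(cc,[[x+w/2,y+hh/2]],.205))
E
```

```text
t: 15.2
ee_pos: [0.6416, -0.2342, 0.3743]
orientation: [2.199, 2.237, -0.002]
ft_force: [-0.4, -0.0, -0.9]
grip_width: 0.45
grasp_force: 0.0
[[-0.017  1.     0.002]
 [ 1.     0.017 -0.004]
 [-0.004  0.002 -1.   ]]
w (268, 174, 17, 57) [[ 0.64197908 -0.25338756  0.205     ]]
s (343, 234, 16, 16) [[ 0.64224934 -0.253561    0.205     ]]
s (276, 145, 32, 69) [[0.5946743  0.01897988 0.205     ]]
s (126, 60, 15, 14) [[0.27378439 0.83753868 0.205     ]]
```

The handle is fully back: the side box matches the start and the stop pushed back at 34 N. I move over the top tube and take a close look.

```bash
python3 -m jog '[{"x":0,"y":47,"z":0,"rx":0,"ry":0,"rz":-1.1,"gripper":0.3},{"x":0,"y":47,"z":0,"rx":0,"ry":0,"rz":0,"gripper":0.3},{"x":0,"y":47,"z":0,"rx":0,"ry":0,"rz":0,"gripper":0.3},{"x":0,"y":47,"z":0,"rx":0,"ry":0,"rz":0,"gripper":0.3},{"x":0,"y":47,"z":0,"rx":0,"ry":0,"rz":0,"gripper":0.3},{"x":0,"y":47,"z":0,"rx":0,"ry":0,"rz":0,"gripper":0.3},{"x":0,"y":47,"z":-40,"rx":0,"ry":0,"rz":0,"gripper":0.3},{"x":0,"y":0,"z":-40,"rx":0,"ry":0,"rz":0,"gripper":0.3},{"x":0,"y":0,"z":0,"rx":0,"ry":0,"rz":0,"gripper":0.3}]'; python3 - <<'E'
from h import *
s=arm.read_state(); print(rot(s["orientation"]).round(3))
c,im=snap("wrist","w7.png")
h=cv2.cvtColor(im,cv2.COLOR_RGB2HSV); m=(((h[...,0]<8)|(h[...,0]>172))&(h[...,1]>140)&(h[...,2]>50))
print(proj(c,[[.641,y,.180] for y in (.06,.1,.13,.16)]).round())
for r in range(10,330,20):
    cc=np.flatnonzero(m[r,150:420])+150
    if len(cc): print(r,cc.min(),cc.max(),len(cc),onz(c,[[cc.min(),r],[cc.max(),r]],.173).round(4)[:,:2].tolist())
cv2.imwrite("pics/w7b.png",im[:,:,::-1])
E
```

```text
t: 16.42
ee_pos: [0.6401, 0.0902, 0.2845]
orientation: [-2.222, -2.203, 0.015]
ft_force: [0.2, -0.9, 0.6]
grip_width: 0.649
grasp_force: 0.0
[[ 0.009  1.    -0.016]
 [ 1.    -0.009  0.002]
 [ 0.002 -0.016 -1.   ]]
[[280. 237.]
 [279. 194.]
 [279. 159.]
 [279. 122.]]
70 256 298 13 [[0.6234, 0.1991], [0.6561, 0.1988]]
110 269 285 17 [[0.633, 0.169], [0.6459, 0.1689]]
130 270 284 15 [[0.6335, 0.1532], [0.6451, 0.1531]]
150 271 284 14 [[0.6341, 0.1368], [0.645, 0.1367]]
170 271 285 15 [[0.6338, 0.1197], [0.6458, 0.1197]]
190 271 285 15 [[0.6336, 0.102], [0.6458, 0.1019]]
210 265 295 31 [[0.6279, 0.0835], [0.6547, 0.0834]]
230 267 293 21 [[0.6293, 0.0641], [0.6531, 0.064]]
250 267 294 26 [[0.6289, 0.0438], [0.6542, 0.0437]]
270 264 296 12 [[0.6255, 0.0224], [0.6563, 0.0224]]
```

View pics/w7b.png

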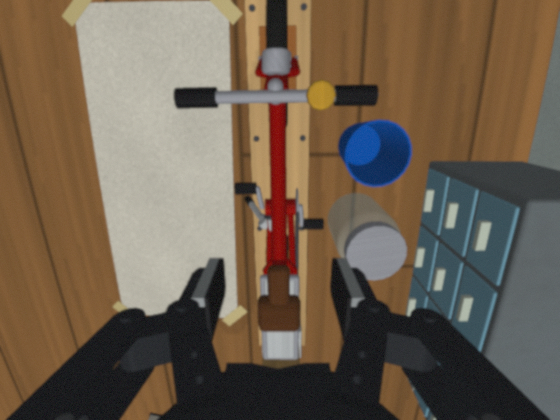

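The tube runs down the image at column 278, which puts its centre at x≈0.640. Saddle and handlebar are both clear of the fingers, so I descend and grip.

```bash
python3 -m jog '[{"x":0,"y":6,"z":-30,"rx":0,"ry":-0.9,"rz":0.3,"gripper":0.1},{"x":0,"y":0,"z":-40,"rx":0,"ry":0,"rz":0,"gripper":0.1},{"x":0,"y":0,"z":-36,"rx":0,"ry":0,"rz":0,"gripper":0.1},{"x":0,"y":0,"z":-20,"rx":0,"ry":0,"rz":0,"gripper":0.1},{"x":0,"y":0,"z":0,"rx":0,"ry":0,"rz":0,"gripper":0.1}]' 70
```

```text
t: 17.1
ee_pos: [0.6415, 0.0958, 0.1634]
orientation: [2.222, 2.213, 0.012]
ft_force: [0.2, 1.1, 0.5]
grip_width: 0.552
grasp_force: 0.0
```

```bash
python3 -m jog '[{"x":0,"y":0,"z":0,"rx":0,"ry":0,"rz":0,"gripper":-1},{"x":0,"y":0,"z":0,"rx":0,"ry":0,"rz":0,"gripper":-1},{"x":0,"y":0,"z":0,"rx":0,"ry":0,"rz":0,"gripper":-1},{"x":0,"y":0,"z":0,"rx":0,"ry":0,"rz":0,"gripper":-1},{"x":0,"y":0,"z":0,"rx":0,"ry":0,"rz":0,"gripper":-1},{"x":0,"y":0,"z":0,"rx":0,"ry":0,"rz":0,"gripper":-1}]' 70; python3 -c "
from h import *
print(rot(arm.read_state()['orientation']).round(4))"
```

```text
t: 17.85
ee_pos: [0.6416, 0.0971, 0.1653]
orientation: [2.217, 2.213, 0.017]
ft_force: [-0.8, -0.8, 6.5]
grip_width: 0.13
grasp_force: 68.6
[[ 0.002   0.9999  0.0139]
 [ 1.     -0.002   0.0011]
 [ 0.0011  0.0139 -0.9999]]
```

The opening is a little small and the grasp point sits about 10 mm above the tube's axis. I re-grip deeper.

```bash
python3 -m jog '[{"x":0,"y":0,"z":0,"rx":0,"ry":0,"rz":0,"gripper":-0.2},{"x":0,"y":0,"z":0,"rx":0,"ry":0,"rz":0,"gripper":-0.2},{"x":-1,"y":0,"z":-4,"rx":0,"ry":0.8,"rz":0,"gripper":-0.2},{"x":0,"y":0,"z":-4,"rx":0,"ry":0,"rz":0,"gripper":-0.2},{"x":0,"y":0,"z":0,"rx":0,"ry":0,"rz":0,"gripper":-0.2}]' 70; python3 -m jog '[{"x":0,"y":0,"z":0,"rx":0,"ry":0,"rz":0,"gripper":-1},{"x":0,"y":0,"z":0,"rx":0,"ry":0,"rz":0,"gripper":-1},{"x":0,"y":0,"z":0,"rx":0,"ry":0,"rz":0,"gripper":-1},{"x":0,"y":0,"z":0,"rx":0,"ry":0,"rz":0,"gripper":-1},{"x":0,"y":0,"z":0,"rx":0,"ry":0,"rz":0,"gripper":-1}]' 70; python3 -c "
from h import *
print(rot(arm.read_state()['orientation']).round(4))"
```

```text
t: 18.48
ee_pos: [0.6396, 0.0971, 0.1547]
orientation: [-2.221, -2.216, 0.004]
ft_force: [-0.2, -0.4, 0.3]
grip_width: 0.402
grasp_force: 0.0
t: 19.1
ee_pos: [0.64, 0.0971, 0.1557]
orientation: [-2.222, -2.217, 0.002]
ft_force: [0.1, -0.9, 2.4]
grip_width: 0.135
grasp_force: 68.3
[[ 0.002   1.     -0.003 ]
 [ 1.     -0.002   0.0012]
 [ 0.0012 -0.003  -1.    ]]
```

```bash
python3 -m jog '[{"x":0,"y":0,"z":6,"rx":0,"ry":0,"rz":0,"gripper":-1},{"x":0,"y":0,"z":8,"rx":0,"ry":0,"rz":0,"gripper":-1},{"x":0,"y":0,"z":10,"rx":0,"ry":0,"rz":0,"gripper":-1},{"x":0,"y":0,"z":12,"rx":0,"ry":0,"rz":0,"gripper":-1},{"x":0,"y":0,"z":12,"rx":0,"ry":0,"rz":0,"gripper":-1},{"x":0,"y":0,"z":12,"rx":0,"ry":0,"rz":0,"gripper":-1},{"x":0,"y":0,"z":10,"rx":0,"ry":0,"rz":0,"gripper":-1},{"x":0,"y":0,"z":0,"rx":0,"ry":0,"rz":0,"gripper":-1}]' 70; python3 - <<'E'
from h import *
print(arm.read_state()["moment"]); snap("side","s8.png")
E
```

```text
t: 20.1
ee_pos: [0.6401, 0.0971, 0.2264]
orientation: [-2.222, -2.218, 0.001]
ft_force: [-0.1, 0.2, -7.1]
grip_width: 0.134
grasp_force: 68.5
[ 0.04826688 -0.02062889  0.04105914]
```

```bash
python3 -m jog '[{"x":-10,"y":-1,"z":0,"rx":0,"ry":0,"rz":0,"gripper":-1},{"x":-20,"y":-2,"z":0,"rx":0,"ry":0,"rz":0,"gripper":-1},{"x":-25,"y":-3,"z":0,"rx":0,"ry":0,"rz":-0.4,"gripper":-1},{"x":-27,"y":-3,"z":0,"rx":0,"ry":0,"rz":-0.5,"gripper":-1},{"x":-27,"y":-3,"z":0,"rx":0,"ry":0,"rz":-0.5,"gripper":-1},{"x":-25,"y":-3,"z":0,"rx":0,"ry":0,"rz":0,"gripper":-1},{"x":-20,"y":-2,"z":0,"rx":0,"ry":0,"rz":0,"gripper":-1},{"x":-13,"y":-1,"z":0,"rx":0,"ry":0,"rz":0,"gripper":-1},{"x":0,"y":0,"z":0,"rx":0,"ry":0,"rz":0,"gripper":-1},{"x":0,"y":0,"z":0,"rx":0,"ry":0,"rz":0,"gripper":-1}]' 70; python3 - <<'E'
from h import *
print(rot(arm.read_state()["orientation"]).round(4))
c,im=snap("wrist","w8.png"); snap("side","s9.png"); snap("top","t9.png")
h=cv2.cvtColor(im,cv2.COLOR_RGB2HSV); m=(((h[...,0]<8)|(h[...,0]>172))&(h[...,1]>140)&(h[...,2]>50))
z=arm.read_state()["ee_pos"][2]+.0175
for r in range(90,240,20):
    cc=np.flatnonzero(m[r,200:360])+200
    if len(cc): print(r,cc.min(),cc.max(),onz(c,[[cc.min(),r],[cc.max(),r]],z).round(4)[:,:2].tolist())
E
```

```text
t: 21.4
ee_pos: [0.4734, 0.079, 0.2255]
orientation: [-2.249, -2.19, 0.002]
ft_force: [-0.4, -0.5, -6.1]
grip_width: 0.136
grasp_force: 68.7
[[ 0.0266  0.9996 -0.0028]
 [ 0.9996 -0.0266  0.0013]
 [ 0.0012 -0.0029 -1.    ]]
130 262 292 [[0.47, 0.1515], [0.4822, 0.1512]]
150 262 292 [[0.4697, 0.1434], [0.4821, 0.1431]]
170 262 292 [[0.4693, 0.135], [0.482, 0.1346]]
190 263 292 [[0.4694, 0.1262], [0.4819, 0.1258]]
210 263 291 [[0.469, 0.117], [0.4814, 0.1167]]
230 264 291 [[0.469, 0.1074], [0.4813, 0.1071]]
```

```bash
python3 -m jog '[{"x":-1,"y":0,"z":-15,"rx":0,"ry":0,"rz":0,"gripper":-1},{"x":0,"y":0,"z":-20,"rx":0,"ry":0,"rz":0,"gripper":-1},{"x":0,"y":0,"z":-20,"rx":0,"ry":0,"rz":0,"gripper":-1},{"x":0,"y":0,"z":-15,"rx":0,"ry":0,"rz":0,"gripper":-1},{"x":0,"y":0,"z":-10,"rx":0,"ry":0,"rz":0,"gripper":-1},{"x":0,"y":0,"z":-5,"rx":0,"ry":0,"rz":0,"gripper":-1},{"x":0,"y":0,"z":0,"rx":0,"ry":0,"rz":0,"gripper":-1}]' 70
```

```text
t: 22.42
ee_pos: [0.472, 0.0791, 0.1405]
orientation: [-2.248, -2.189, 0.003]
ft_force: [0.6, 0.6, -6.6]
grip_width: 0.135
grasp_force: 68.5
```

```bash
python3 -m jog '[{"x":0,"y":0,"z":-2,"rx":0,"ry":0,"rz":0,"gripper":-1},{"x":0,"y":0,"z":-2,"rx":0,"ry":0,"rz":0,"gripper":-1},{"x":0,"y":0,"z":-1,"rx":0,"ry":0,"rz":0,"gripper":-1},{"x":0,"y":0,"z":0,"rx":0,"ry":0,"rz":0,"gripper":-1}]' 70; python3 -c "
from h import *
s=arm.read_state();print(s['moment'])"
```

```text
t: 22.92
ee_pos: [0.4718, 0.0791, 0.1354]
orientation: [-2.248, -2.189, 0.002]
ft_force: [-0.1, -0.1, -6.4]
grip_width: 0.138
grasp_force: 68.6
[0.04159336 0.06274214 0.07056379]
```

```bash
python3 -m jog '[{"x":0.5,"y":0,"z":-1,"rx":0,"ry":0,"rz":0,"gripper":-1},{"x":0,"y":0,"z":0,"rx":0,"ry":0,"rz":0,"gripper":-1}]' 70;python3 -m jog '[{"x":0,"y":0,"z":-0.7,"rx":0,"ry":0,"rz":0,"gripper":-1},{"x":0,"y":0,"z":0,"rx":0,"ry":0,"rz":0,"gripper":-1}]' 70;  python3 -m jog '[{"x":0,"y":0,"z":-0.7,"rx":0,"ry":0,"rz":0,"gripper":-1},{"x":0,"y":0,"z":0,"rx":0,"ry":0,"rz":0,"gripper":-1}]' 70; python3 -c "
from h import *
s=arm.read_state();print(s['moment'])"
```

```text
t: 23.18
ee_pos: [0.4724, 0.0791, 0.1344]
orientation: [-2.248, -2.19, 0.003]
ft_force: [0.1, 0.1, -7.0]
grip_width: 0.136
grasp_force: 68.6
t: 23.42
ee_pos: [0.4724, 0.0791, 0.1338]
orientation: [-2.248, -2.19, 0.002]
ft_force: [0.7, 0.3, -6.5]
grip_width: 0.139
grasp_force: 68.7
t: 23.68
ee_pos: [0.4728, 0.079, 0.1336]
orientation: [-2.249, -2.19, 0.001]
ft_force: [-1.3, -0.1, 2.1]
grip_width: 0.133
grasp_force: 69.5
[-0.0817442   0.06299448  0.02464804]
```

Contact came at the predicted height. I press slightly to seat both wheels, then check with the last picture.

```bash
python3 -m jog '[{"x":0,"y":0,"z":-0.6,"rx":0,"ry":0,"rz":0,"gripper":-1},{"x":0,"y":0,"z":0,"rx":0,"ry":0,"rz":0,"gripper":-1},{"x":0,"y":0,"z":0,"rx":0,"ry":0,"rz":0,"gripper":-1}]' 70; python3 - <<'E'
from h import *
s=arm.read_state();print(s['moment'])
c,im=snap("side","s10.png")
# bike frame -> predicted pixels
a=np.radians(-1.53); Rz=np.array([[np.cos(a),-np.sin(a),0],[np.sin(a),np.cos(a),0],[0,0,1]])
o=np.array([.4725,.068,.001]); P=[[0,130,0],[0,-130,0],[0,-200,70],[-46,-35,2]]
q=proj(c,[o+Rz@(np.array(p)/1000) for p in P]); print(q.round(1))
v=cv2.resize(im[130:310,170:350,::-1].copy(),None,fx=3.2,fy=3.2,interpolation=2)
for u in q: cv2.circle(v,tuple(int(x) for x in (u-[170,130])*3.2),3,(255,0,255),1)
cv2.imwrite("pics/s10c.png",v)
E
```

```text
t: 24.05
ee_pos: [0.4732, 0.079, 0.1336]
orientation: [-2.25, -2.191, -0.001]
ft_force: [-0.4, 0.4, 7.0]
grip_width: 0.136
grasp_force: 70.2
[-0.01007015  0.08475799  0.00142248]
[[239.6 196.2]
 [265.  252.3]
 [272.7 257. ]
 [241.8 234. ]]
```

View pics/s10c.png

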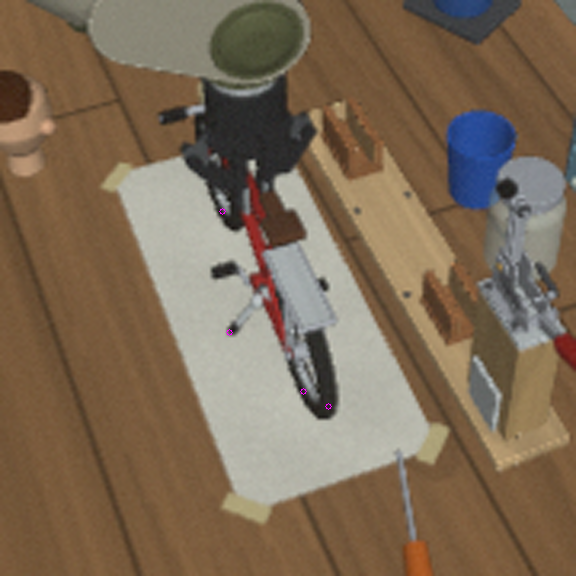

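The bicycle stands upright, stand down, with the foot and rear tyre on the predicted marks at (231,331) and (328,406). The clamp arm is up and the other things are unmoved.

```bash
python3 -c "
from workcell import arm
print(arm.hand_in())"
```

```text
the job is handed in; nothing more can be done
None
```

The job is handed in at about 24 s: the clamp was locked, the kickstand snapped fully down, and the clamp swung fully back. The bicycle stands upright in the middle of the paper, in line with it, still held by its top tube.

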